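# Zero the gauge and hold down the board test press

### The job

Test the circuit board in the bench press: first turn the tare knob of the gauge box until its pointer reads zero (the long, thick mark). Then flip the press's safety catch fully over by its thumb tab, and after that pull the lever all the way towards the front, to its stop, and keep holding it there against its spring: the program finishes while holding it. Leave the gauge on zero and the catch open, and do not push the loose things on the bench about.

Things in the scene. Friction and masses are not known exactly. Their poses are not given: they have to be found in the camera images.
- press: Board test press, screwed down. Base plate 200 (x) x 160 (y) x 20 mm, origin at the centre of its underside; its x axis points to its back; the front (-x), with the board nest, clear plate and posts, stays below 130 mm. Two cheeks at x 20..80, y +-32 mm, 150 mm high, carry the lever; a bracket at x 8..28, y -27..-77 mm, 182 mm high, carries the catch on its right (-y) side.
- lever_angle (a joint): Lever angle, rad: 0 = at rest, leaning 0.25 back (to the press's +x) from vertical; grows as the handle is pulled forward (press's -x) and down; hard stop at 1.10 (leaning 0.85 forward). A spring pulls it back to 0: about 2 N at the handle at rest, 6 N at the stop; it does not stay by itself. The closed catch blocks it after about 0.1 rad. Pulling lowers the clear plate on the board.
- lever: The lever: a 12 mm steel rod in the plane y = 0 of the press with a cross handle at its end, 150 mm from the hinge axis to the middle of the handle. Origin at the centre of its hinge, fixed to the press at (45, 0, 130) mm of its frame; the hinge axis is the press's y axis.
- lever_grip (a point): Middle of the cross handle of the lever: black round bar 16 mm thick, 100 mm long, parallel to the press's y axis (-50..+50 mm); the rod joins it here from below; at rest about 275 mm above the bench. Either half can be pinched from above, beside the rod; it turns in the fingers as the lever swings.
- catch (a joint): Safety catch angle, rad: 0 = closed; grows as the thumb tab is pushed from upright out to the press's right (-y), lifting the catch bar out of the lever's way. Stop at 1.6 (tab flat outwards, bar upright). The bar clears the lever above about 0.85; open means more than 1.0. Stays where it is left (friction 0.035 N m).
- catch_hinge (a point): Point on the catch's hinge axis under the thumb tab, at (-30, -60, 175) mm of the press's frame; the axis is a 10 mm axle along the press's x, from x -40 to x 46 mm. The catch bar (12 x 85 x 12 mm) is at x = 42 mm; closed, it lies level from the axis to the press's +y, just in front of the lever rod.
- catch_tab (a point): Middle of the top edge of the catch's thumb tab: a steel tab 24 mm wide (along the press's x), 6 mm thick, standing 50 mm up from the hinge axis when the catch is closed. Free space of 50 mm and more on both its sides, and above.
- gauge: Grey gauge box 110 x 110 x 50 mm, screwed down, either left or right of the press; origin at the centre of its underside. A round white scale (100 mm) on top with black tick marks, the knob in its middle. The zero mark (long and thick) lies along the box's +x axis from the knob.
- knob (a joint): Angle of the tare knob and its pointer, rad: 0 = pointer on the zero mark; positive = pointer turned counterclockwise seen from above, measured from the box's +x axis. Free from -1.6 to 1.6; starts at 0.5 to 1.35; stays where it is left (friction, 0.03 N m).
- knob_grip (a point): Point on the knob's vertical axis, 75 mm above the bench, at the height to grip. Black grip bar 36 mm long along the pointer, 14 mm wide, from 60 to 90 mm above the bench, on a disc 38 mm in diameter; the thin dark pointer sticks out under one end of the bar to 43 mm from the axis.
- zero_mark (a point): Outer end of the zero mark on the scale, 49 mm from the knob's axis.
- spool: Bystander, loose: aluminium spool 56 mm in diameter, 38 mm high, standing left of the press; origin at the middle of its underside.
- driver: Bystander, loose: screwdriver 160 mm long lying right of the press; its own x axis along it.
- boards: Bystander, loose: stack of green circuit boards 100 x 80 x 35 mm, origin under its middle.
- flux: Bystander, loose: white jar 40 mm in diameter, 80 mm high, origin under its middle.
Things that resemble listed ones, but are neither listed nor needed, are in the scene too. Leave any yellow look-alike of the gauge alone.

How it is judged (in metres and radians):
On the way, in this order (a step that is already met when the one before it is completed fails the run):
1. the gauge pointer is turned to zero while catch and lever are still untouched (value of joint knob between -0.09 and 0.09 rad and value of joint catch below 0.5 rad), for 0.3 s.
2. the safety catch is flipped open (value of joint catch above 1 rad and value of joint lever_angle below 0.3 rad), for 0.2 s.
3. the lever is pulled to its stop and held (value of joint lever_angle above 1 rad and contact force between lever and the fingers above 2 N), for 0.5 s.
At the end, for the whole second after the job is handed in: The fingers hold the lever (contact of more than 2 N) with the lever at rest beyond 1.0 rad (stop at 1.1), the catch open beyond 1.0 rad, and the gauge pointer within 0.09 rad (5 degrees) of zero (all of step 3 and value of joint knob between -0.09 and 0.09 rad and value of joint catch above 1 rad and velocity of joint lever_angle between -0.1 and 0.1 rad/s); the arm keeps its last pose, push and grip.
It fails at once if a loose bystander (spool, screwdriver, boards, jar) is moved by more than 40 mm (distance of any of spool, driver, boards, flux from where it was at the start of the episode above 0.04 m).
It also fails if it takes over 64 s, if anything falls off the work surface, if the arm or the gripper's body presses on something with over 40 N, if the wrist force passes 120 N, or if a joint passes its speed limit or range.

### The arm

A 6-joint arm with a two-finger parallel gripper is mounted at the origin on the work surface. World frame = base frame: x ahead of the robot, y to its left, z up, the work surface at z = 0. Lengths are in mm, angles in rad, forces in N, time in s.
With the tool pointing down it reaches from about 325 to 875 mm from the base axis. Payload 4.4 kg.
Tool frame: the origin (TCP) lies on the centre line of the jaws, within the pads' length; the fingertips stand ahead of it and the grasp point (between the pads) lies 6 mm ahead of it (ctrl.tcp_to_tips is the z of the fingertips in the tool frame, in mm); z points along the fingers, y is the line along which they close (so a half turn about z gives the same grasp; the last joint's range is limited). The gripper opens to 85 mm and grips with 20 to 120 N. Pads are 22 mm wide; open, the fingers measure 114 mm over their backs; the gripper's body (76 mm by 85 mm) begins 54 mm behind the grasp point. The pads swing forward as they close: fully open they stand 13 mm farther back than shut.
Start: joints at [1.131, 0.207, 1.542, -0, 1.393, -0.15], TCP at [163.771, 551.187, 256.282] pointing down, gripper open.
Joint ranges: [-2.73, 2.73], [-0.86, 2.22], [0.23, 2.46], [-1.11, 4.25], [0.08, 2.63], [-2.82, 2.82]. Speed limits (rad/s): [2.79, 2.79, 3.14, 3.14, 3.14, 3.14].

### API

Orientations are given as a 3x3 rotation matrix whose columns are the frame's x, y, z axes.
In Python, from plant import ctrl, sensors, optics gives the robot as it stands. Calls block until the motion is done:
- ctrl.move_ptp(position, orientation): joint-space move of the TCP to a pose.
- ctrl.move_l(position, rot=None, vel=150, threshold=None): straight line of the TCP; rot=None keeps the orientation; vel is the mean speed in mm/s. With threshold (N) it stops when the force on the tool has changed by that much, and returns True; else False.
- ctrl.set_joints(angles): joint-space move.
- ctrl.gripper_to(opening, force=None): finger opening in mm; force is the grip in N (None keeps the last); returns when the fingers have stopped.
- ctrl.hold(seconds).
- ctrl.solve_ik(position, orientation): joint angles nearest the present ones, or None.
- sensors.read_state(): the state.
- optics.grab_frame(name): name is "scene" or "top"; returns (picture, depth): 480x640x3 uint8, red, green, blue; 480x640 float32, mm along the optical axis (not along the pixel's ray), 0 where there is no reading.
- optics.camera_params(name): a dict with "mtx" (3x3 intrinsics, pixels), "R" (3x3) and "t" (3): a world point X has camera coordinates R X + t. Camera axes: x right, y down, z forward; pixel columns grow to the right and rows downward; lengths in mm; the calibration is good to about 2 mm. A picture is of the moment at which its call begins. camera_params takes no time and is no camera call.
A pose or a line that the arm cannot do raises ctrl.MotionError and nothing moves.
- ctrl.finish_job(): hands the job in; it is judged then, once.
The state is a dict: "t": time; "q": joint angles; "qvel": joint speeds; "tau": joint torques, N m; "eef_pos": TCP position; "eef_rot": TCP orientation; "force": force on the tool from outside, world axes, zero at the start; "wrist_torque": the same for the moment, N m; "grip_width": finger opening in mm; "grasp_force": force on a finger pad.
Only numpy, scipy, OpenCV 4.12 (cv2) and the standard library are available. Lean on these libraries where they do the work, as an engineer would, in place of code of your own. Each camera call takes 0.05 s, during which the arm holds its last target. There are 200 camera calls.

## Working session

There is one attempt and no reset: what is moved stays moved. The work goes in short steps, each a Python script; the robot and the scene stay as the last script left them, time stands still between calls to the robot, and variables do not carry over. Pictures are saved under pics/ and viewed, at most 10 in all, crops included, and the job is handed in when it is done.

```bash
ls; mkdir -p pics; cat > h.py <<'E'
import numpy as np, cv2
from plant import ctrl, sensors, optics
def grab(name,tag):
    p,d=optics.grab_frame(name); cv2.imwrite(f'pics/{tag}.png',p[:,:,::-1]); np.save(f'pics/{tag}.npy',d); return p,d
def px(name,u,v,d):
    c=optics.camera_params(name); k=c['mtx']
    z=d if np.isscalar(d) else np.median([x for x in d[v-1:v+2,u-1:u+2].ravel() if x>0])
    P=np.linalg.inv(k)@np.array([u,v,1.])*z
    return np.asarray(c['R']).T@(P-np.asarray(c['t']).ravel())
def pxz(name,u,v,zw):
    c=optics.camera_params(name);R=np.asarray(c['R']);o=-R.T@np.asarray(c['t']).ravel()
    r=R.T@np.linalg.inv(c['mtx'])@np.array([u,v,1.]); return o+r*(zw-o[2])/r[2]
def proj(name,X):
    c=optics.camera_params(name); p=c['mtx']@(np.asarray(c['R'])@np.asarray(X,float)+np.asarray(c['t']).ravel()); return p[:2]/p[2]
def down(a):  # y (closing) axis at angle a
    y=np.array([np.cos(a),np.sin(a),0]);z=np.array([0,0,-1.]);return np.c_[np.cross(y,z),y,z]
E
python3 - <<'E'
from h import *
for n in('scene','top'): grab(n,n+'0'); c=optics.camera_params(n); print(n,(-np.asarray(c['R']).T@np.ravel(c['t'])).round())
s=sensors.read_state(); print(s['t'],s['eef_rot'],ctrl.tcp_to_tips)
E
```

```text
pics
scene [1197. -240.  647.]
top [ 407.   -2. 1358.]
0.1 [[-9.58594502e-01  2.84773211e-01 -8.93601565e-04]
 [ 2.84774449e-01  9.58592594e-01 -1.93671123e-03]
 [ 3.05076368e-04 -2.11099563e-03 -9.99997725e-01]] 25.0
```

View pics/scene0.png

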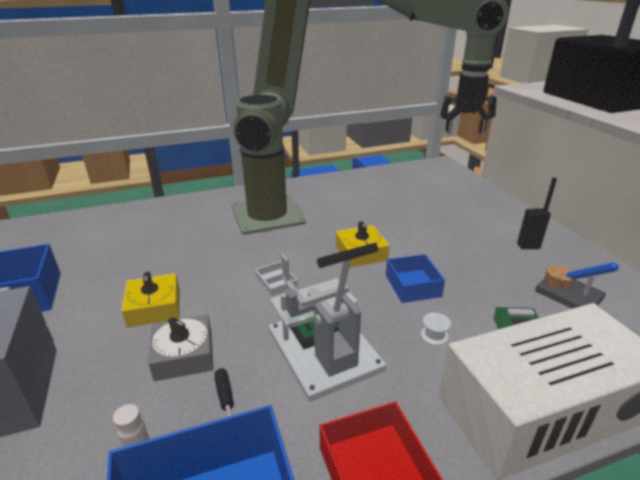

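View pics/top0.png

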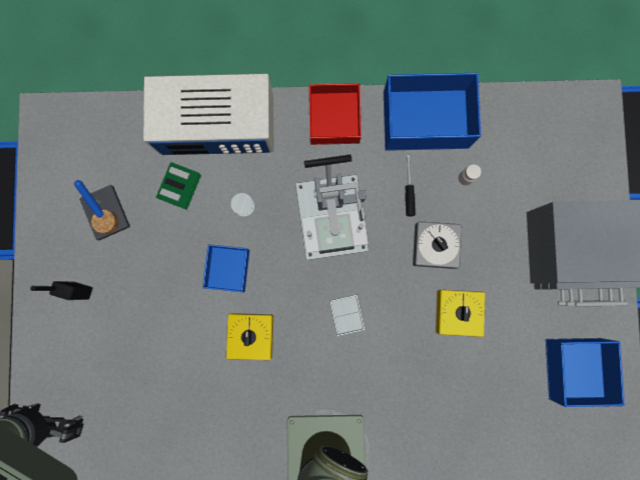

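The top view has up = +x and left = +y. The press is near (333,217), the grey gauge near (439,245), the driver near (409,185) and the jar near (471,174). I'll enlarge the press and gauge.

```bash
python3 - <<'E'
from h import *
a=cv2.imread('pics/top0.png'); 
cv2.imwrite('pics/c1.png',cv2.resize(a[145:270,290:480],None,fx=4,fy=4,interpolation=cv2.INTER_CUBIC))
E
```

```text
(no output)
```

View pics/c1.png

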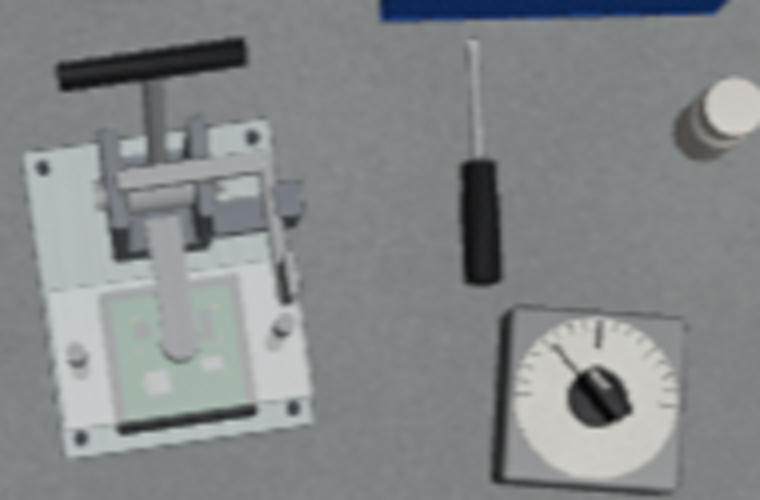

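```bash
cat > m.py <<'E'
from h import *
P=lambda u,v,z: pxz('top',290+(u+.5)/4-.5,145+(v+.5)/4-.5,z)
c=np.array([P(*p,20) for p in((24,155),(268,120),(313,423),(68,458))])
o=c.mean(0); xa=(c[0]+c[1]-c[2]-c[3]); ya=(c[0]+c[3]-c[1]-c[2])
th=np.arctan2(xa[1],xa[0]); thy=np.arctan2(ya[1],ya[0])-np.pi/2
print('press',o,th,thy,np.linalg.norm(xa)/2,np.linalg.norm(ya)/2)
T=(th+thy)/2; Rz=np.array([[np.cos(T),-np.sin(T),0],[np.sin(T),np.cos(T),0],[0,0,1]])
O=np.array([o[0],o[1],0])
W=lambda x,y,z:O+Rz@np.array([x,y,z],float)
g=P(598,398,51); zt=P(600,320,51); pt=P(556,345,55); bx=P(686,318,50)-P(680,490,50)
A=lambda d:np.arctan2(d[1],d[0])
print('gauge',g,A(zt-g),A(bx),'knob',A(pt-g)-A(zt-g),np.linalg.norm(zt-g),np.linalg.norm(pt-g))
grip=lambda l:W(45-150*np.sin(l-.25),0,130+150*np.cos(l-.25))
if __name__=='__main__':
  for n,X in dict(grip=grip(0),gl=grip(0)+Rz@[0,50,0],gr=grip(0)-Rz@[0,50,0],tab=W(-30,-60,225),hinge=W(-30,-60,175)).items():
    print(n,X.round(),'crop',((proj('top',X)-[290,145])*4).round(),'scene',proj('scene',X).round())
E
python3 m.py
```

```text
press [594.63069975 -26.64111862  20.        ] 0.12289385569761938 0.12248953306735921 197.38662053407205 157.9137967249284
gauge [ 515.93053918 -291.10288312   51.        ] -0.0651044734347635 -0.07779066485951058 knob 0.721554410533678 48.77343406888937 42.04417345523838
grip [676. -17. 275.] crop [151.  64.] scene [347. 254.]
gl [670.  33. 275.] crop [57. 78.] scene [375. 246.]
gr [682. -66. 275.] crop [246.  51.] scene [318. 262.]
tab [572. -90. 225.] crop [290. 272.] scene [284. 255.]
hinge [572. -90. 175.] crop [284. 285.] scene [286. 279.]
```

The fitted press model matches the image: handle predicted at crop (151,64), tab at (290,272). In the crop the gauge's knob axis is near (598,398), the zero mark's end near (600,320) and the pointer tip near (556,345). That puts the knob at about 0.72 rad, so I'll turn it now.

```bash
python3 - <<'E'
from m import *
a0=0.65-np.pi/2; a1=-0.07-np.pi/2
x,y=g[:2]
s=sensors.read_state()
ctrl.move_l([163.8,551.2,420],vel=300)
ctrl.move_ptp([x,y,300],down(a0)); ctrl.gripper_to(50,25)
print(sensors.read_state()['t'])
print(ctrl.move_l([x,y,150],vel=200), ctrl.move_l([x,y,88],vel=80,threshold=15))
s=sensors.read_state();print(s['t'],s['eef_pos'],s['force'])
ctrl.gripper_to(0,25); s=sensors.read_state();print('grip',s['t'],s['grip_width'],s['grasp_force'],s['force'],s['wrist_torque'])
for k in (.33,.67,1): ctrl.move_l([x,y,88],down(a0+(a1-a0)*k),vel=60)
ctrl.hold(.4); s=sensors.read_state();print('turn',s['t'],s['q'],s['grip_width'],s['force'],s['wrist_torque'])
ctrl.gripper_to(50); ctrl.move_l([x,y,200],vel=200)
ctrl.move_ptp([x-70,y,330],down(a1))
print(sensors.read_state()['t'])
p,d=grab('top','top1'); cv2.imwrite('pics/c2.png',cv2.resize(p[145:270,290:480,::-1],None,fx=4,fy=4,interpolation=cv2.INTER_CUBIC))
p,d=grab('scene','sc1'); cv2.imwrite('pics/c3.png',cv2.resize(p[300:400,130:230,::-1],None,fx=5,fy=5,interpolation=cv2.INTER_CUBIC))
E
```

```text
press [594.63069975 -26.64111862  20.        ] 0.12289385569761938 0.12248953306735921 197.38662053407205 157.9137967249284
gauge [ 515.93053918 -291.10288312   51.        ] -0.0651044734347635 -0.07779066485951058 knob 0.721554410533678 48.77343406888937 42.04417345523838
4.45
False False
6.275 [ 516.33016348 -291.39212627   88.3696931 ] [ 0.08813256 -0.24324132 -0.02184983]
grip 6.6833 13.516330692179254 28.10387760400772 [-2.98436816  3.61417264  5.16290407] [4.27939525e-01 4.90582595e-01 1.84859144e-04]
turn 8.2583 [-6.59364785e-01  4.27123509e-01  1.63094110e+00  3.57017337e-04
  1.08498907e+00  9.81172496e-01] 13.678406821649718 [-2.82855187  3.09115203  6.50729837] [ 0.44472115  0.52077725 -0.04103213]
10.05
```

View pics/c3.png

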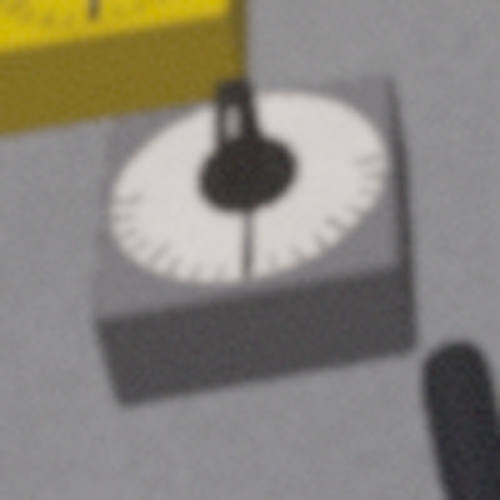

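View pics/c2.png

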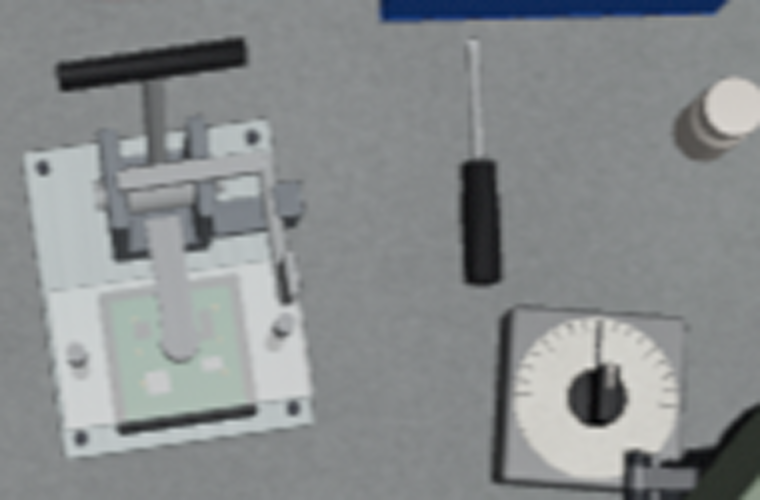

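The pointer now lies on the zero mark: crop (599,320) in the top view, (247,275) in the scene view. Next is the catch.

```bash
python3 - <<'E'
from m import *
D=down(T); tip=25
ctrl.gripper_to(0,30)
C=lambda y,z:W(-30,y,z+tip)   # finger centre at press y, tips at z
ctrl.move_ptp(C(-22,300),D)
ctrl.move_l(C(-30,207),vel=150)
def corner(f,r=30): return C(-60-r*np.sin(f)+3*np.cos(f)+11, 175+r*np.cos(f)+3*np.sin(f))
for f in (0,.3,.6,.9,1.2,1.5):
    hit=ctrl.move_l(corner(f),vel=60,threshold=25)
    s=sensors.read_state();print(f,hit,s['t'],s['force'].round(1))
    if hit:break
ctrl.hold(.3)
p=s['eef_pos']; ctrl.move_l(C(-60,230),vel=150); ctrl.move_l(C(-40,330),vel=200)
print(sensors.read_state()['t'])
p,d=grab('scene','sc2'); cv2.imwrite('pics/c4.png',cv2.resize(p[200:400,200:420,::-1],None,fx=3,fy=3,interpolation=cv2.INTER_CUBIC))
E
```

```text
press [594.63069975 -26.64111862  20.        ] 0.12289385569761938 0.12248953306735921 197.38662053407205 157.9137967249284
gauge [ 515.93053918 -291.10288312   51.        ] -0.0651044734347635 -0.07779066485951058 knob 0.721554410533678 48.77343406888937 42.04417345523838
0 False 13.0333 [-1.1  0.3 -0. ]
0.3 False 13.3333 [-0.6  0.4 -0.6]
0.6 False 13.6333 [-0.5 -0.2  0.6]
0.9 False 13.9333 [ 0.1 -0.2 -0.1]
1.2 False 14.2333 [ 0.5  0.7 -0.2]
1.5 False 14.5333 [0.  0.6 0.5]
16.0
```

View pics/c4.png

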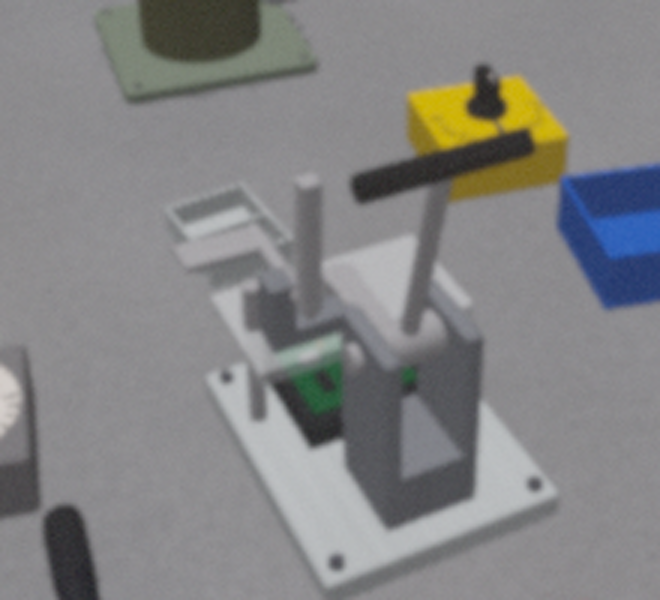

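The catch is open: bar upright at crop (308,180–310), tab flat at (220,245), lever untouched. Now the lever.

```bash
python3 - <<'E'
from m import *
D=down(T)
H=lambda l,dz=0: grip(l)+Rz@[0,30,0]+np.array([0,0,6+dz])
ctrl.move_ptp(H(0,100),D); ctrl.gripper_to(50,30)
print(ctrl.move_l(H(0),vel=100,threshold=15))
ctrl.gripper_to(0,30); s=sensors.read_state();print(s['t'],s['grip_width'],s['grasp_force'],s['force'].round(1))
for l in np.linspace(.1,1.08,11):
    hit=ctrl.move_l(H(l),vel=80,threshold=40)
    s=sensors.read_state();print(round(l,2),hit,round(s['t'],1),s['grip_width'].round(1),s['force'].round(1))
    if hit: break
ctrl.hold(1); s=sensors.read_state();print(s['t'],s['eef_pos']-H(1.08),s['force'].round(1),s['grasp_force'],s['grip_width'])
p,d=grab('scene','sc3'); cv2.imwrite('pics/c5.png',cv2.resize(p[150:400,130:420,::-1],None,fx=2.4,fy=2.4,interpolation=cv2.INTER_CUBIC))
E
```

```text
press [594.63069975 -26.64111862  20.        ] 0.12289385569761938 0.12248953306735921 197.38662053407205 157.9137967249284
gauge [ 515.93053918 -291.10288312   51.        ] -0.0651044734347635 -0.07779066485951058 knob 0.721554410533678 48.77343406888937 42.04417345523838
False
18.7333 14.820397090726706 29.283797442913055 [1.6 0.9 2.3]Traceback (most recent call last):
  File "<stdin>", line 9, in <module>
AttributeError: 'float' object has no attribute 'round'
```

```bash
python3 - <<'E'
from m import *
H=lambda l,dz=0: grip(l)+Rz@[0,30,0]+np.array([0,0,6+dz])
for l in np.linspace(.2,1.08,10):
    hit=ctrl.move_l(H(l),vel=80,threshold=40)
    s=sensors.read_state();print(round(l,2),hit,round(s['t'],1),round(s['grip_width'],1),s['force'].round(1))
    if hit: break
ctrl.hold(1); s=sensors.read_state();print(s['t'],s['eef_pos']-H(1.08),s['force'].round(1),s['grasp_force'],s['grip_width'])
p,d=grab('scene','sc3'); cv2.imwrite('pics/c5.png',cv2.resize(p[150:400,130:420,::-1],None,fx=2.4,fy=2.4,interpolation=cv2.INTER_CUBIC))
E
```

```text
press [594.63069975 -26.64111862  20.        ] 0.12289385569761938 0.12248953306735921 197.38662053407205 157.9137967249284
gauge [ 515.93053918 -291.10288312   51.        ] -0.0651044734347635 -0.07779066485951058 knob 0.721554410533678 48.77343406888937 42.04417345523838
0.2 False 19.4 15.1 [ 4.2 -0.1  5.8]
0.3 False 19.7 14.9 [1.6 0.8 5.9]
0.4 False 20.1 14.8 [3.8 0.4 2.5]
0.49 False 20.4 15.4 [2.1 0.7 5.1]
0.59 False 20.7 14.9 [3.3 0.6 4. ]
0.69 False 21.1 14.8 [2.5 1.1 4.1]
0.79 False 21.4 15.0 [3.9 0.6 3.2]
0.88 False 21.7 15.1 [5.1 0.6 2.4]
0.98 False 22.1 14.9 [4.8 0.6 3. ]
1.08 False 22.4 14.7 [5.5 1.8 3.6]
23.4 [0.42226722 0.03563898 0.26378879] [5.1 0.6 3. ] 30.600024461746216 14.800870757774366
```

View pics/c5.png

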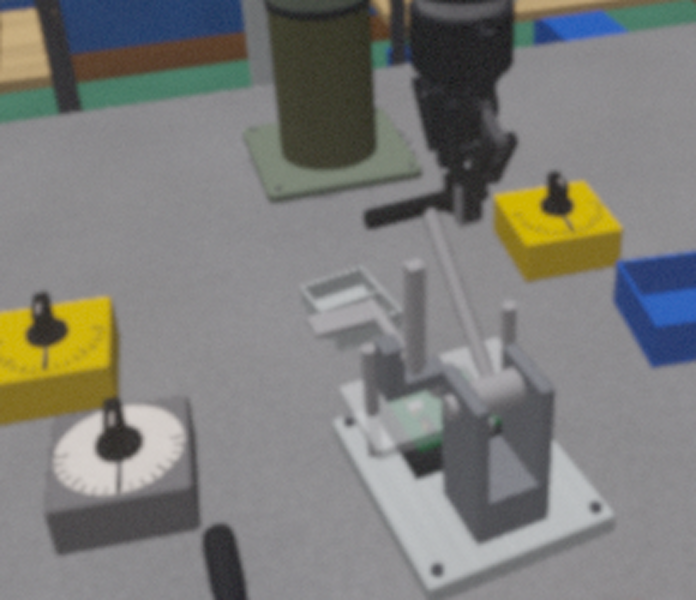

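The lever is forward with the handle gripped at crop (460,205), the catch bar is upright at (413,310), and the gauge is on zero at (119,490). I'll nudge it onto the stop and hand in.

```bash
python3 - <<'E'
from m import *
H=lambda l: grip(l)+Rz@[0,30,0]+np.array([0,0,6])
print(ctrl.move_l(H(1.11),vel=20,threshold=10)); ctrl.hold(.8)
s=sensors.read_state();print(s['t'],s['force'].round(1),s['grasp_force'])
print(ctrl.finish_job())
E
```

```text
press [594.63069975 -26.64111862  20.        ] 0.12289385569761938 0.12248953306735921 197.38662053407205 157.9137967249284
gauge [ 515.93053918 -291.10288312   51.        ] -0.0651044734347635 -0.07779066485951058 knob 0.721554410533678 48.77343406888937 42.04417345523838
False
24.625 [6.2 1.4 4.5] 30.908732414245605
the job is handed in; nothing more can be done
None
```

I handed the job in at about 25 s with the gauge on zero, the catch open and the lever held at about its stop by a 31 N grip; the pictures show no loose item pushed, and no verdict came back.

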